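Check a slide box in through the swing gate

ROBOT

A 6-joint arm with a two-finger parallel gripper is mounted at the origin on the work surface. World frame = base frame: x ahead of the robot, y to its left, z up, the work surface at z = 0. Lengths are in mm, angles in degrees, forces in N, time in s.
With the tool pointing down it reaches from about 350 to 850 mm from the base axis. Payload 8.1 kg.
Tool frame: the origin (TCP) lies at the very end of the fingers, on their centre line; the grasp point (between the pads) lies 19 mm behind it (r.grip_depth is the distance from the TCP to the grasp point, in mm); y points along the fingers, z is the direction in which the jaws open and shut, and the axes are right-handed (so a half turn about y gives the same grasp; the last joint's range is limited). The gripper opens to 85 mm and grips with 20 to 120 N. Pads are 22 mm wide; open, the fingers measure 114 mm over their backs; the gripper's body (76 mm by 85 mm) begins 54 mm behind the grasp point. The pads swing forward as they close: fully open they stand 13 mm farther back than shut.
Start: joints at [61.627, 7.471, 85.268, -0, 87.261, -4.893], TCP at [239.035, 550.334, 231.292] pointing down, gripper open.
Joint ranges: [-169.43, 169.43], [-51.17, 129.36], [1.28, 143.12], [-76.62, 256.62], [0, 156.53], [-152.29, 152.29]. Speed limits (degrees/s): [136.94, 136.94, 159.86, 180, 180, 180].

INTERFACE

Orientations are given as [roll, pitch, yaw] about the fixed x, y, z axes, in that order (R = Rz(yaw) Ry(pitch) Rx(roll)).
In Python, from bench import readout, eyes, r gives the robot as it stands. The module is installed in compiled form; this text tells all that it offers.
- The arm moves only by the tool move_arm, never from a script. Its argument "motion" is text: rows parted by semicolons, each of 6 numbers parted by spaces: the shift along the world's x, y, z in cm, then the turn, a rotation vector about the world's x, y, z in degrees. A call has 1 to 10 rows; each row is the pose to reach, as a shift and turn from the pose commanded when the call began; what a row does not reach only later rows make up. A row lasts 1/12 s, in which the tool goes at most 41.7 mm and 7.16 degrees, less where a joint would pass 70% of its speed; a pose out of reach is approached as far as the arm can. A call with a gripper value outside its range is refused whole. "fingers" is the finger opening in cm, from 0 to 8.54, set as the call begins (left out, the last holds). The fingers move at their own pace and stop on an object; "squeeze" is the grip in N (left out, the last holds). Time passes only in rows, so rows that repeat a pose let the fingers close. It gives the time, the measured TCP pose, the force and the opening at its end, in the units of the state.
- readout.sense(): the state, without advancing time (a new reading comes with each control period).
- eyes.snapshot(name): name is "scene" or "top" or "wrist"; returns a dict with "image" (384x512x3 uint8, blue, green, red), "fx", "fy", "cx", "cy" (pixels), "world_to_cam" (4x4, takes a point from world to camera coordinates). Camera axes: x right, y down, z forward; pixel columns grow to the right and rows downward; lengths in mm; the calibration is good to about 2 mm. The wrist camera is an equidistant fisheye: a pixel r from the principal point sees the ray r / f radians off the axis. A picture is of the moment at which its call begins. There is no depth.
- r.hand_in(): hands the job in, once; it reports no verdict.
The state is a dict: "time": time; "joint_pos": joint angles; "qd": joint speeds; "joint_efforts": joint torques, N m; "tool_pos": TCP position; "tcp_rot": TCP orientation; "ft_force": force on the tool from outside, world axes, zero at the start; "wrist_torque": the same for the moment, N m; "finger_gap": finger opening in mm.
Only numpy, scipy, OpenCV 4.12 (cv2) and the standard library are available. Lean on these libraries where they do the work, as an engineer would, in place of code of your own. Each camera call takes 0.05 s, during which the arm holds its last target. There are 200 camera calls.

TASK

Set the blue slide box down on the yellow mark at the open end of the check-in lane, lengthwise, then push it along the lane through the orange swing gate until it gently but firmly presses the red sprung plate at the far end; stop and hold it there for a moment without driving the plate all the way in. Then ease off and lift the gripper out so that the gate swings shut behind the box, which stays flat in the lane. Keep the box level (there is glass inside) and leave everything else on the bench where it is.

Things in the scene. Friction and masses are not known exactly. Their poses are not given: they have to be found in the camera images.
- blue_box_centre (a point): centre (half-way up) of the blue slide box: a closed rigid plastic box 90 long (x) x 56 wide (y) x 36 high (z) mm, about 150 g, flat, blue with a white label on top, loose on the bench. Its frame's x is along its length, z up. Both ends are alike.
- lane: the fixed check-in lane: an open-topped channel on a grey base 400 x 120 mm whose top, the lane floor, is 8 mm above the bench. Origin: at bench level on the lane's centre line, under the shut gate; x = along the lane, the pushing direction; y = to the left looking along x; z up. The base runs from x = -145 to +255 mm. The lane is open above, so fingers reaching down can follow the box all along.
- lane_mark (a point): centre of the yellow mark (90 x 50 mm) on the lane floor, at lane x = -95 mm; axes as the lane's. The base is flat and open from lane x = -145 to -62; from -62 to -31 white funnel walls narrow from 95 to 62 mm apart; from there white walls 34 mm high stand 60 mm apart inside, with a recess on the left past the gate for the open gate.
- gateway (a point): middle of the gateway on the lane floor, under the shut gate; axes as the lane's. Further along stands a red sprung plate (52 wide, 28 mm high, on a black block); its resting face is 175 to 205 mm past the gateway: where is not measured and differs each time, so feel for it. Pressed 2.5 to 8 mm in (5 to 16 N) it checks the box in; at 10 mm it bottoms. Spring 2 N per mm, damped, returns slowly.
- gate (a joint): orange gate, 66 mm long, 4 thick, top 44 mm above the bench, hinge upright 40 mm left of the gateway's middle. 0 = shut; to 1.57 rad as it swings forward along the left side. A weak spring shuts it (under 3 N; sliding the box takes up to about 5 N in all). It shuts behind what is wholly past lane x = 70 mm, box or fingers, and does not open backwards: lift fingers out, do not drag them back through it.
- green_box_centre (a point): centre (half-way up) of the green slide box, the same size as the blue one, loose; it is not to be moved.
- dish: glass petri dish with lid, 66 mm across, 17 mm high, origin under its centre; not to be moved
- dropper: amber dropper bottle, 36 mm across, 75 mm high, origin under its centre; not to be moved
- stain: glass staining jar with white cap, 44 mm across, 80 mm high, origin under its centre; not to be moved
- eyepiece: microscope eyepiece standing on end, steel and black, 32 mm across, 50 mm high, origin under its centre; not to be moved
- forceps: steel forceps lying flat, 120 mm long (x), 4 mm thick; not to be moved
Things that resemble listed ones, but are neither listed nor needed, are in the scene too. What is meant by the part that bears blue_box_centre is not pink, and is the larger of those in its own colour.

How it is judged:
By the outcome, as a careful person would: the job done as asked, in the order asked, and still so for the second after the job is handed in, with the robot touching nothing.
It also fails if it takes over 72 s, if anything falls off the work surface, if the arm or the gripper's body presses on something with over 40 N, if the wrist force passes 120 N, or if a joint passes its speed limit or range.

## Working session

There is one attempt and no reset: what is moved stays moved. The work goes in short steps, Python scripts to look and compute and a tool call to move; the robot and the scene stay as the last step left them, time stands still between calls to the robot, and variables do not carry over. Pictures are saved under pics/ and viewed, about 8 in all and at most 12, crops included, and the job is handed in when it is done.

Besides the shell and the picture viewer there is one more tool, called after "Request:" as name(argument=value, ...), one argument or row to a line, values as JSON. move_arm: Moves the arm, as the interface text tells. Its arguments: {"type":"object","properties":{"motion":{"type":"string"},"fingers":{"type":"number"},"squeeze":{"type":"number"}},"required":["motion"]}

```bash
mkdir -p pics
cat > h.py <<'E'
import numpy as np, cv2
from bench import readout, eyes, r
def ray(s,u,v,wrist=False):
    M=np.array(s["world_to_cam"],float);R=M[:3,:3];t=M[:3,3]
    a=(u-s["cx"])/s["fx"];b=(v-s["cy"])/s["fy"]
    if wrist:
        th=np.hypot(a,b);k=np.sin(th)/th if th>1e-9 else 1;d=np.array([a*k,b*k,np.cos(th)])
    else: d=np.array([a,b,1.])
    d=R.T@d
    return -R.T@t,d/np.linalg.norm(d)
def onz(s,u,v,z,wrist=False):
    o,d=ray(s,u,v,wrist);return o+d*(z-o[2])/d[2]
def tri(o1,d1,o2,d2):
    A=np.stack([d1,-d2],1);k=np.linalg.lstsq(A,o2-o1,rcond=None)[0]
    p,q=o1+k[0]*d1,o2+k[1]*d2;return (p+q)/2,np.linalg.norm(p-q)
E
python3 - <<'E'
from h import *
import pickle
S={}
for n in("scene","top","wrist"):
    s=eyes.snapshot(n);S[n]=s;cv2.imwrite(f"pics/{n}0.png",s["image"])
    M=np.array(s["world_to_cam"]);print(n,s["fx"],s["fy"],s["cx"],s["cy"],(-M[:3,:3].T@M[:3,3]).round(),M[2,:3].round(2))
pickle.dump(S,open("s0.pkl","wb"))
im=np.hstack([cv2.resize(S["top"]["image"],(800,600))]);cv2.imwrite("pics/top0.png",im)
print(readout.sense())
E
```

```text
scene 373.020165414292 373.020165414292 251.8736956767432 193.9930013124263 [1057. -710.  637.] [-0.43  0.72 -0.55]
top 489.96712479126165 489.96712479126165 262.64135844791525 192.2731729650547 [ 469.   37. 1392.] [ 0.08 -0.01 -1.  ]
wrist 297.3186396354542 297.3186396354542 257.2529937650594 193.84664614385144 [164. 584. 373.] [ 0.29 -0.13 -0.95]
{'time': 0.15, 'joint_pos': array([ 6.16276740e+01,  7.50676808e+00,  8.53154521e+01, -3.80692713e-05,
        8.72607214e+01, -4.89349099e+00]), 'qd': array([-0.05011716, -0.14337428, -0.29244147, -0.05662089, -0.00068904,
       -0.02969306]), 'joint_efforts': array([ 1.17787906e-03, -5.70055711e+01, -5.01162922e+01, -2.23547922e-04,
        9.64341627e-03,  2.40808845e-05]), 'tool_pos': array([238.82886526, 549.95889085, 230.46387889]), 'tcp_rot': array([-9.00826425e+01,  7.03733969e-03, -2.34788382e+01]), 'ft_force': array([ 0.33409518, -0.59007335,  0.10434167]), 'wrist_torque': array([-0.00445976,  0.01496448, -0.00991687]), 'finger_gap': 85.54885339929568}
```

View pics/top0.png

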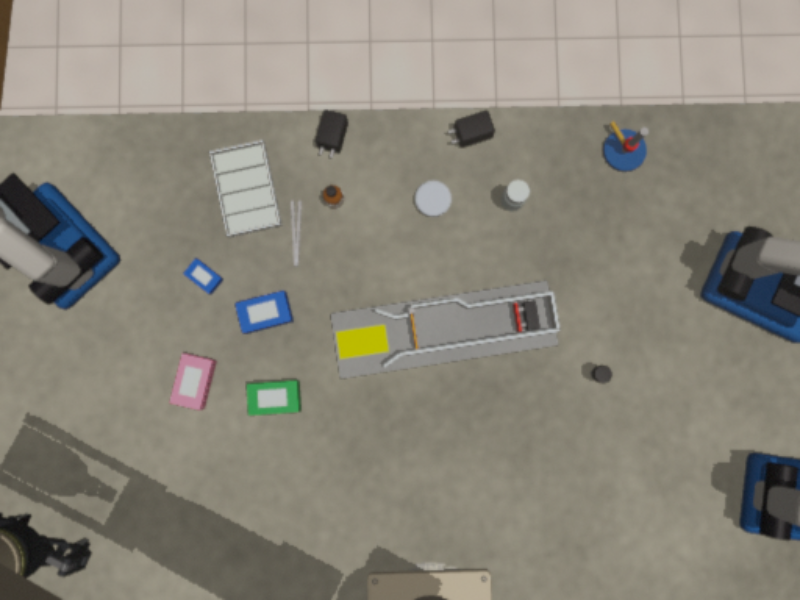

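View pics/scene0.png

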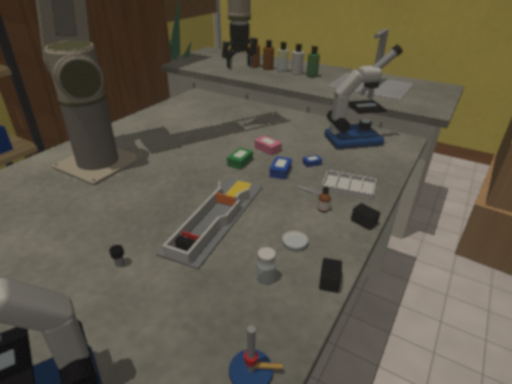

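Top view (800x600): the large blue box is at (263,312). Things that could be mistaken for it are the small blue box (203,275), the pink box (192,381), the green box (272,397) and blue instrument bases at (60,245), (625,150) and (750,285). I choose (263,312), the larger blue box with a label. The lane runs from yellow (362,342) to red plate (518,318), with the gate at (413,331).

Run:
```python
from h import *
import pickle
S=pickle.load(open("s0.pkl","rb"))
def blobs(n,lo,hi,amin,roi):
    s=S[n];hsv=cv2.cvtColor(s["image"],cv2.COLOR_BGR2HSV);m=cv2.inRange(hsv,lo,hi)
    k=np.zeros_like(m);k[roi[1]:roi[3],roi[0]:roi[2]]=255;m&=k
    c,_=cv2.findContours(m,cv2.RETR_EXTERNAL,cv2.CHAIN_APPROX_NONE)
    return sorted([x for x in c if cv2.contourArea(x)>amin],key=cv2.contourArea,reverse=True)
cols={"blue":((100,120,40),(130,255,255)),"yellow":((22,150,80),(35,255,255)),"green":((50,100,40),(80,255,255)),"orange":((8,120,80),(18,255,255)),"red":((0,150,60),(6,255,255))}
roi={"top":(100,90,370,280),"scene":(150,120,330,260)}
for c,(lo,hi) in cols.items():
    for n in("top","scene"):
        for b in blobs(n,lo,hi,8,roi[n])[:3]:
            R=cv2.minAreaRect(b);print(c,n,np.round(R[0],1),np.round(R[1],1),round(R[2],1),cv2.contourArea(b),end=' ')
            if n=="top":
                z={"blue":36,"yellow":8,"green":36,"orange":44,"red":36}[c]
                P=np.array([onz(S[n],u,v,z)[:2] for u,v in b[:,0]],np.float32);R=cv2.minAreaRect(P);print("W",np.round(R[0],1),np.round(R[1],1),round(R[2],1))
            else: print()
# label centres by two views
def label(n,b):
    s=S[n];h=cv2.convexHull(b);m=np.zeros(s["image"].shape[:2],np.uint8);cv2.drawContours(m,[h],-1,255,-1)
    hsv=cv2.cvtColor(s["image"],cv2.COLOR_BGR2HSV);m=cv2.erode(m,np.ones((3,3)))&cv2.inRange(hsv,(0,0,100),(180,110,255))
    c,_=cv2.findContours(m,cv2.RETR_EXTERNAL,cv2.CHAIN_APPROX_NONE);c=max(c,key=cv2.contourArea);M=cv2.moments(c);return M["m10"]/M["m00"],M["m01"]/M["m00"]
for c in("blue","green"):
    pts=[ray(S[n],*label(n,blobs(n,*cols[c],8,roi[n])[0])) for n in("top","scene")]
    print(c,"label",[x.round(1) if hasattr(x,'round') else x for x in tri(*pts[0],*pts[1])])
def cen(n,b):
    M=cv2.moments(b);return M["m10"]/M["m00"],M["m01"]/M["m00"]
pts=[ray(S[n],*cen(n,blobs(n,*cols["yellow"],8,roi[n])[0])) for n in("top","scene")];print("yellow",tri(*pts[0],*pts[1]))
s=S["top"]["image"];cv2.imwrite("pics/c1.png",cv2.resize(s[165:275,100:370],None,fx=2.9,fy=2.9,interpolation=cv2.INTER_CUBIC))
```

```text
blue top [168.3 199.3] [20.1 33. ] 76.0 613.5 W [569.8 282.8] [55.9 90.9] 13.6
blue top [129.4 176.3] [21.6 12.9] 37.9 252.5 W [635.8 390.5] [60.6 35.5] 51.2
blue scene [279.6 166.9] [17.2 19.9] 14.0 150.5 
blue scene [312. 161.] [ 6. 16.] 90.0 41.0 
yellow top [231.5 218.2] [16.9 31.2] 81.3 483.0 W [514.7 110.4] [47.6 88.1] 7.6
yellow scene [236.9 187.6] [ 9.3 22.5] 57.3 121.0 
green top [174.5 254.1] [20.1 33.3] 85.8 615.0 W [418.7 266.4] [54.7 90.9] 3.1
green scene [240.2 159.8] [13.5 23.2] 76.8 110.5 
orange top [212.5 124. ] [10. 11.] 90.0 48.5 W [777.2 157.5] [30.7 28.4] 89.3
orange scene [224.7 198.6] [19.2  9. ] 14.0 141.5 
orange scene [324.5 197.1] [9.2 5.8] 14.0 39.0 
red top [330.7 202.6] [17.4  2.1] 79.7 17.0 W [ 551.9 -167. ] [48.4  5.7] 8.5
red scene [188.7 235.2] [14.9  3.6] 20.6 32.5 
blue label [array([570.5, 285. ,  32. ]), np.float64(0.1)]
green label [array([419. , 270.6,  24.4]), np.float64(2.4)]
yellow (array([513.97250094, 109.90650718,   9.23011714]), np.float64(1.704041177712742))
```

View pics/c1.png

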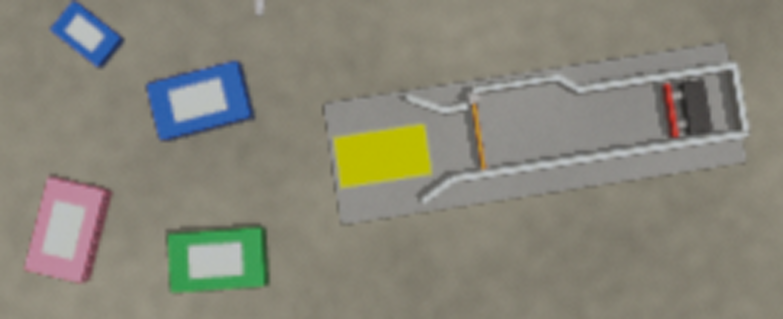

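The crop confirms the larger blue box at crop (198,100), with a white label and a measured size of about 91x56. Also visible are the yellow mark (382,155), gate (479,135) and red plate (670,110). Lane heading is about -82.3° in world and box heading about -76.4°. Next I move above the box.

Request:
move_arm(
  motion="33.2 -26.6 -2 0 0 -53; 33.2 -26.6 -2 0 0 -53; 33.2 -26.6 -2 0 0 -53; 33.2 -26.6 -2 0 0 -53; 33.2 -26.6 -2 0 0 -53; 33.2 -26.6 -2 0 0 -53; 33.2 -26.6 -2 0 0 -53; 33.2 -26.6 -2 0 0 -53; 33.2 -26.6 -2 0 0 -53; 33.2 -26.6 -2 0 0 -53",
  fingers=8.54,
)

```text
time: 0.98
tool_pos: [565.0, 288.4, 211.3]
tcp_rot: [-90.0, 0.0, -76.5]
ft_force: [0.1, 0.9, -0.0]
finger_gap: 85.4
```

Request:
move_arm(
  motion="0 0 0 0 0 0; 0 0 0 0 0 0; 0 0 0 0 0 0",
)

```text
time: 1.23
tool_pos: [563.6, 289.9, 211.2]
tcp_rot: [-90.1, 0.0, -76.5]
ft_force: [0.3, -0.5, -0.4]
finger_gap: 85.2
```

```bash
cat >> h.py <<'E'
def wmask(s,lo,hi,amin=300):
    m=cv2.inRange(cv2.cvtColor(s["image"],cv2.COLOR_BGR2HSV),lo,hi)
    c,_=cv2.findContours(m,cv2.RETR_EXTERNAL,cv2.CHAIN_APPROX_NONE)
    return sorted([x for x in c if cv2.contourArea(x)>amin],key=cv2.contourArea,reverse=True)
def wrect(s,c,z,wrist=True):
    P=np.array([onz(s,u,v,z,wrist)[:2] for u,v in c[:,0]],np.float32);R=cv2.minAreaRect(P)
    return np.round(R[0],1),np.round(R[1],1),round(R[2],1),P
E
python3 - <<'E'
from h import *
import pickle
s=eyes.snapshot("wrist");pickle.dump(s,open("w1.pkl","wb"));cv2.imwrite("pics/w1.png",s["image"])
print(readout.sense()["tool_pos"])
M=np.array(s["world_to_cam"]);print((-M[:3,:3].T@M[:3,3]).round())
for c in wmask(s,(100,110,30),(130,255,255))[:2]:
    print(cv2.boundingRect(c));[print(z,*wrect(s,c,z)[:3]) for z in(0,36)]
for c in wmask(s,(22,130,60),(35,255,255))[:2]: print("y",*wrect(s,c,8)[:3])
E
```

```text
[563.14432271 290.64060019 211.42122045]
[545. 370. 354.]
(238, 135, 52, 81)
0 [574.7 279. ] [ 61.8 102.9] 13.6
36 [571.6 288.2] [55.5 92.5] 13.6
(314, 71, 59, 54)
0 [644.9 398.4] [65.7 40.8] 51.0
36 [634.7 395.5] [59.  36.7] 51.0
y [1297.1  -52.6] [111.1 505.8] 48.2
y [516.1 111.7] [50.1 90.5] 7.6
```

View pics/w1.png

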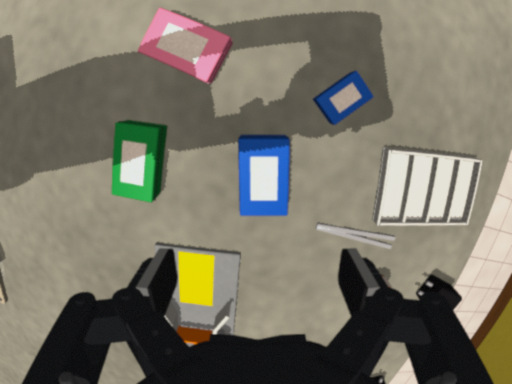

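Wrist view: blue box at (264,176), green (139,161), small blue (345,97), yellow mark (195,278). I take label and box height from two views (top and wrist).

Run:
```python
from h import *
import pickle
w=pickle.load(open("w1.pkl","rb"));t=pickle.load(open("s0.pkl","rb"))["top"]
def lab(s,box):
    x0,y0,x1,y1=box;m=np.zeros(s["image"].shape[:2],np.uint8)
    g=cv2.inRange(cv2.cvtColor(s["image"],cv2.COLOR_BGR2HSV),(0,0,110),(180,100,255));m[y0:y1,x0:x1]=g[y0:y1,x0:x1]
    c,_=cv2.findContours(m,cv2.RETR_EXTERNAL,cv2.CHAIN_APPROX_NONE);c=max(c,key=cv2.contourArea);M=cv2.moments(c);return (M["m10"]/M["m00"],M["m01"]/M["m00"]),c
a,c=lab(w,(246,145,283,208));b,_=lab(t,(156,192,181,208))
print(a,b,tri(*ray(w,*a,True),*ray(t,*b)));print("label@36",onz(w,*a,36,True),onz(t,*b,36),wrect(w,c,36)[:3])
cy=lambda s:[(M["m10"]/M["m00"],M["m01"]/M["m00"]) for M in map(cv2.moments,wmask(s,(22,130,60),(35,255,255),150))]
print(cy(w)[:3],cy(t)[:3])
yw=[p for p in cy(w) if 150<p[0]<240][0];yt=[p for p in cy(t) if 200<p[0]<260][0]
print("mark",tri(*ray(w,*yw,True),*ray(t,*yt)),onz(w,*yw,8,True),onz(t,*yt,8))
```

```text
(263.489029535865, 177.98227848101266) (167.77347114556414, 198.99655469422908) (array([571.48471721, 285.20717021,  31.1423416 ]), np.float64(1.4834046331423276))
label@36 [571.81509687 286.48544157  36.        ] [570.37636507 284.293237    36.        ] (array([572.1, 286. ]), array([30.6, 50.8]), 13.5)
[(498.45021892252043, 348.6544831524843), (195.75057368053476, 277.8228075426519)] [(231.42942345924453, 218.2186878727634)]
mark (array([515.18625584, 110.73257065,   1.72289324]), np.float64(0.5738929225313818)) [515.99125042 115.30879998   8.        ] [514.69301743 110.44033274   8.        ]
```

Request:
move_arm(
  motion="0.8 -0.5 -2 0 0 0; 0.8 -0.5 -5 0 0 0; 0.8 -0.5 -8 0 0 0; 0.8 -0.5 -11 0 0 0; 0.8 -0.5 -13.5 0 0 0; 0.8 -0.5 -15.5 0 0 0; 0.8 -0.5 -16.5 0 0 0; 0.8 -0.5 -17 0 0 0; 0.8 -0.5 -17 0 0 0; 0.8 -0.5 -17 0 0 0",
)

```text
time: 2.12
tool_pos: [572.4, 286.0, 43.2]
tcp_rot: [-89.9, 0.0, -76.4]
ft_force: [0.6, -0.2, 1.0]
finger_gap: 85.4
```

Request:
move_arm(
  motion="0 0 -1 0 0 0; 0 0 -2 0 0 0; 0 0 -3 0 0 0; 0 0 -3.6 0 0 0; 0 0 -3.8 0 0 0; 0 0 -3.8 0 0 0; 0 0 -3.8 0 0 0",
)

```text
time: 2.7
tool_pos: [571.8, 285.0, 3.6]
tcp_rot: [-90.0, -0.0, -76.5]
ft_force: [0.1, -0.4, 0.5]
finger_gap: 85.7
```

Request:
move_arm(
  motion="0 0 0 0 0 0; 0 0 0 0 0 0; 0 0 0 0 0 0; 0 0 0 0 0 0; 0 0 0 0 0 0; 0 0 0 0 0 0; 0 0 0 0 0 0; 0 0 0 0 0 0",
  fingers=4.5,
  squeeze=30,
)

```text
time: 3.37
tool_pos: [572.5, 285.3, 4.5]
tcp_rot: [-89.9, 0.0, -76.5]
ft_force: [0.0, -0.5, 5.8]
finger_gap: 55.6
```

Request:
move_arm(
  motion="0 0 0.2 0 0 0; 0 0 0.6 0 0 0; 0 0 1.2 0 0 0; 0 0 2 0 0 0; 0 0 3 0 0 0; 0 0 4 0 0 0; 0 0 5 0 0 0; 0 0 5.7 0 0 0; 0 0 6 0 0 0; 0 0 6 0 0 0",
)

```text
time: 4.2
tool_pos: [572.7, 285.5, 65.4]
tcp_rot: [-89.9, 0.0, -76.5]
ft_force: [-0.4, 0.5, -1.4]
finger_gap: 55.8
```

Request:
move_arm(
  motion="-0.3 -1 0 0 0 -0.5; -0.9 -2.8 0 0 0 -1.2; -1.7 -5.2 0 0 0 -2; -2.5 -7.6 0 0 0 -3; -3.3 -10 0 0 0 -4; -4.1 -12.4 0 0 0 -5; -4.8 -14.6 0 0 0 -5.9; -5.3 -16.2 0 0 0 -5.9; -5.6 -17.1 0 0 0 -5.9; -5.7 -17.4 0 0 0 -5.9",
)

```text
time: 5.03
tool_pos: [513.7, 109.4, 63.0]
tcp_rot: [-90.1, -0.0, -82.5]
ft_force: [-0.4, -0.0, -0.8]
finger_gap: 55.5
```

Request:
move_arm(
  motion="0 0 0 0 0 0; 0 0 0 0 0 0; 0 0 0 0 0 0",
)

```text
time: 5.28
tool_pos: [515.1, 111.9, 63.7]
tcp_rot: [-90.0, 0.0, -82.3]
ft_force: [-0.1, 0.6, -1.6]
finger_gap: 55.3
```

Run:
```python
from h import *
import pickle
s=eyes.snapshot("wrist");t=eyes.snapshot("top");pickle.dump((s,t),open("w2.pkl","wb"))
st=readout.sense();print(st["tool_pos"],st["tcp_rot"],st["ft_force"])
a=cv2.resize(s["image"],(400,300));cv2.imwrite("pics/w2.png",np.hstack([s["image"][:, :400],cv2.resize(t["image"][165:265,190:390],None,fx=2,fy=2)[:, :400].copy() if 0 else cv2.resize(t["image"][140:290,190:390],(400,384))]))
for n,i in(("w",s),("t",t)):
  for c in wmask(i,(100,110,30),(130,255,255),150)[:3]:
    print(n,cv2.boundingRect(c),*wrect(i,c,97 if n=="t" else 61,n=="w")[:3])
  for c in wmask(i,(22,130,60),(35,255,255),100)[:2]: print(n,"y",cv2.boundingRect(c),*wrect(i,c,8,n=="w")[:3])
```

```text
[515.04797788 111.88701509  63.72594133] [-8.99922213e+01  8.90794605e-03 -8.23216851e+01] [-0.3118824   0.01584929 -1.58819454]
w (190, 172, 136, 170) [517.3  97.7] [ 73.5 119.7] 7.6
w y (222, 153, 74, 18) [510.9 150.9] [50.  11.9] 7.3
t (21, 117, 55, 80) [686.2 623.8] [189.8 130.1] 42.2
t (450, 149, 62, 70) [ 592.6 -581.7] [182.7 129.9] 62.7
t (474, 290, 38, 51) [ 242.2 -572.5] [ 90.2 129.2] 80.3
```

View pics/w2.png

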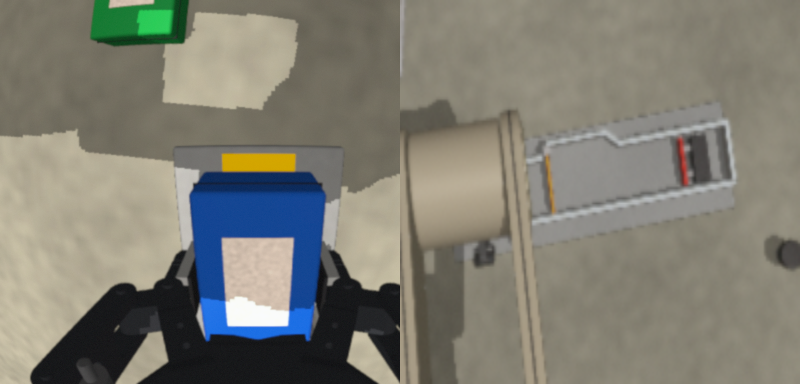

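Left panel: the held box is level over the lane, with its label at (258,282) and a yellow strip visible behind it at (258,162). Right panel: gate shut at (550,185) and red plate at (683,162). Next I check the box's pose in hand.

Run:
```python
from h import *
import pickle
s,t=pickle.load(open("w2.pkl","rb"))
m=cv2.inRange(cv2.cvtColor(s["image"],cv2.COLOR_BGR2HSV),(0,0,110),(180,90,255));k=np.zeros_like(m);k[225:335,208:310]=m[225:335,208:310]
c,_=cv2.findContours(k,cv2.RETR_EXTERNAL,cv2.CHAIN_APPROX_NONE);c=max(c,key=cv2.contourArea);print(cv2.boundingRect(c),wrect(s,c,95)[:3])
# lane lines from top view: red plate and gate
for n,lo,hi,z in(("red",(0,150,60),(6,255,255),36),("or",(8,120,80),(20,255,255),44)):
    for q in wmask(t,lo,hi,5):
        x,y,w,h=cv2.boundingRect(q)
        if 240<x<340 and 180<y<240: print(n,(x,y,w,h),wrect(t,q,z,False)[:3])
# base outline rows of wrist: rear edge corners of grey base
for u,v in((174,147),(343,147)): print(onz(s,u,v,8,True))
```

```text
(221, 237, 73, 89) (array([515.2, 112.6]), array([30.8, 50.7]), 7.6)
red (329, 194, 5, 18) (array([ 551.9, -167.2]), array([48.3,  5.5]), 7.7)
or (263, 201, 4, 22) (array([530.3,  17. ]), array([58.4,  4.2]), 7.6)
[451.71749474 154.00882765   8.        ]
[567.58315266 169.61197855   8.        ]
```

Request:
move_arm(
  motion="0.1 0 -0.5 0 0 0; 0.1 0 -1.2 0 0 0; 0.1 0 -2 0 0 0; 0.1 0 -2.8 0 0 0; 0.1 0 -3.5 0 0 0; 0.1 0 -4.1 0 0 0; 0.1 0 -4.5 0 0 0; 0.1 0 -4.7 0 0 0; 0.1 0 -4.8 0 0 0; 0.1 0 -4.8 0 0 0",
)

```text
time: 6.22
tool_pos: [515.9, 111.1, 15.6]
tcp_rot: [-90.0, -0.0, -82.4]
ft_force: [0.4, 0.0, 0.0]
finger_gap: 55.6
```

Request:
move_arm(
  motion="0 0 -0.1 0 0 0; 0 0 -0.2 0 0 0; 0 0 -0.2 0 0 0",
)

```text
time: 6.47
tool_pos: [516.0, 111.1, 13.9]
tcp_rot: [-90.0, 0.0, -82.4]
ft_force: [-0.1, -0.2, -1.4]
finger_gap: 55.4
```

Request:
move_arm(
  motion="0 0 -0.1 0 0 0; 0 0 -0.1 0 0 0; 0 0 -0.1 0 0 0",
)

```text
time: 6.72
tool_pos: [515.9, 111.1, 12.8]
tcp_rot: [-90.0, -0.0, -82.4]
ft_force: [-0.0, 0.5, -0.6]
finger_gap: 55.4
```

Request:
move_arm(
  motion="0 0 -0.05 0 0 0; 0 0 -0.1 0 0 0; 0 0 -0.1 0 0 0",
)

```text
time: 6.97
tool_pos: [516.0, 111.1, 12.5]
tcp_rot: [-90.0, -0.0, -82.4]
ft_force: [-5.3, -0.3, 6.9]
finger_gap: 55.5
```

Contact with the lane floor, so I release.

Request:
move_arm(
  motion="0 0 0 0 0 0; 0 0 0 0 0 0; 0 0 0 0 0 0; 0 0 0 0 0 0; 0 0 0 0 0 0; 0 0 0 0 0 0",
  fingers=7.5,
)

```text
time: 7.47
tool_pos: [515.8, 111.1, 11.7]
tcp_rot: [-90.0, 0.0, -82.4]
ft_force: [0.1, -0.2, -0.2]
finger_gap: 74.9
```

Request:
move_arm(
  motion="0 0 0.5 0 0 0; 0 0 1.5 0 0 0; 0 0 3 0 0 0; 0 0 5 0 0 0; 0 0 7 0 0 0; 0 0 8.5 0 0 0; 0 0 9.5 0 0 0; 0 0 10 0 0 0; 0 0 10 0 0 0; 0 0 10 0 0 0",
)

```text
time: 8.3
tool_pos: [515.7, 111.1, 111.4]
tcp_rot: [-90.0, -0.0, -82.4]
ft_force: [0.3, -0.0, -1.0]
finger_gap: 75.3
```

Run:
```python
from h import *
s=eyes.snapshot("wrist");st=readout.sense();print(st["tool_pos"],st["tcp_rot"],st["ft_force"])
cv2.imwrite("pics/w3.png",s["image"])
for c in wmask(s,(100,110,30),(130,255,255),300)[:2]: print(cv2.boundingRect(c),*wrect(s,c,44)[:3])
m=cv2.inRange(cv2.cvtColor(s["image"],cv2.COLOR_BGR2HSV),(0,0,110),(180,90,255));k=np.zeros_like(m);k[190:335,220:310]=m[190:335,220:310]
c,_=cv2.findContours(k,cv2.RETR_EXTERNAL,cv2.CHAIN_APPROX_NONE)
for q in sorted(c,key=cv2.contourArea)[-3:]: print("lab",cv2.boundingRect(q),wrect(s,q,44)[:3])
```

```text
[515.22857657 111.00262238 110.80753105] [-9.00798494e+01 -4.50055638e-04 -8.23784842e+01] [-0.41683261 -0.2466522  -0.52097774]
(220, 143, 76, 116) [515.9 114.7] [55.4 94. ] 7.3
lab (230, 258, 61, 20) (array([525.2,  59.4]), array([49.2, 19. ]), 8.2)
lab (238, 190, 41, 48) (array([516.8, 106.9]), array([30.7, 39. ]), 7.6)
lab (230, 300, 80, 35) (array([5.438e+02, 2.000e-01]), array([72.2, 46.1]), 12.8)
```

View pics/w3.png

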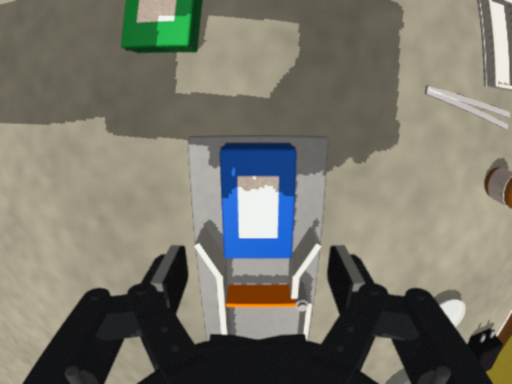

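The box lies on the mark at (258,200), aligned at about 7.5° with the yellow covered. The gate is shut at (262,295). Next I close the fingers and go behind the box.

Request:
move_arm(
  motion="-0.1 1 0 0 0 0; -0.3 2.5 0 0 0 0; -0.5 4 0 0 0 0; -0.7 5.5 0 0 0 0; -0.8 6.7 0 0 0 0; -0.8 6.7 0 0 0 0; -0.8 6.7 0 0 0 0; -0.8 6.7 0 0 0 0; -0.8 6.7 0 0 0 0; -0.8 6.7 0 0 0 0",
  fingers=0,
)

```text
time: 9.18
tool_pos: [507.9, 177.5, 111.7]
tcp_rot: [-90.0, -0.0, -82.4]
ft_force: [-0.4, 0.2, 0.1]
finger_gap: 0.0
```

Request:
move_arm(
  motion="0 0 -1 0 0 0; 0 0 -2.5 0 0 0; 0 0 -4 0 0 0; 0 0 -5.5 0 0 0; 0 0 -7 0 0 0; 0 0 -8 0 0 0; 0 0 -9 0 0 0; 0 0 -9.4 0 0 0; 0 0 -9.4 0 0 0; 0 0 -9.4 0 0 0",
)

```text
time: 10.02
tool_pos: [508.1, 178.1, 17.9]
tcp_rot: [-90.0, 0.0, -82.4]
ft_force: [0.0, 0.1, 0.2]
finger_gap: 0.4
```

Request:
move_arm(
  motion="0 -0.3 -0.2 0 0 0; 0 -0.7 -0.3 0 0 0; 0.05 -1 -0.4 0 0 0; 0.1 -1.3 -0.4 0 0 0; 0.15 -1.6 -0.4 0 0 0; 0.2 -1.9 -0.4 0 0 0; 0.24 -2.2 -0.4 0 0 0; 0.28 -2.5 -0.4 0 0 0; 0.32 -2.8 -0.4 0 0 0; 0.35 -3 -0.4 0 0 0",
)

```text
time: 10.85
tool_pos: [511.5, 147.8, 13.9]
tcp_rot: [-90.0, 0.0, -82.4]
ft_force: [0.3, 1.7, 1.5]
finger_gap: 0.1
```

Request:
move_arm(
  motion="0.05 -0.4 0 0 0 0; 0.11 -0.8 0 0 0 0; 0.16 -1.2 0 0 0 0; 0.21 -1.6 0 0 0 0; 0.26 -2 0 0 0 0; 0.32 -2.4 0 0 0 0; 0.37 -2.8 0 0 0 0; 0.42 -3.2 0 0 0 0; 0.47 -3.6 0 0 0 0; 0.53 -4 0 0 0 0",
)

```text
time: 11.68
tool_pos: [516.2, 108.9, 13.7]
tcp_rot: [-90.0, 0.1, -82.4]
ft_force: [-3.7, 9.6, 2.9]
finger_gap: -0.3
```

Force is higher than expected (about 10 N), so I look.

Run:
```python
from h import *
s=eyes.snapshot("wrist");st=readout.sense();print(st["tool_pos"],st["tcp_rot"],st["ft_force"],st["wrist_torque"])
t=eyes.snapshot("top")
cv2.imwrite("pics/w4.png",np.hstack([s["image"][:,80:430],cv2.resize(t["image"][140:290,190:390],(440,384))]))
for c in wmask(s,(100,110,30),(130,255,255),300)[:2]: print(cv2.boundingRect(c),*wrect(s,c,44)[:3])
for c in wmask(t,(100,110,30),(130,255,255),80): print(cv2.boundingRect(c),*wrect(t,c,44,False)[:3])
```

```text
[516.31548922 108.18941071  13.68735724] [-9.00381306e+01  8.28243662e-02 -8.23828893e+01] [-2.27612775  5.41041629  2.70591767] [ 0.80250132  0.30713513 -0.02738092]
(286, 265, 24, 24) [534.  115.9] [ 8.2 15.2] 23.6
(205, 267, 24, 22) [497.5 110.5] [14.7  8.2] 79.0
(21, 117, 55, 80) [695.2 647.7] [197.8 135.4] 42.1
(450, 148, 62, 71) [ 597.6 -607.2] [190. 135.] 62.6
(474, 290, 38, 51) [ 233.  -597.4] [ 94.  134.7] 80.1
(387, 86, 26, 23) [ 844.8 -369.2] [70.6 63. ] 87.4
(118, 166, 24, 22) [634.7 388.2] [60.6 35.8] 51.3
(256, 202, 14, 22) [527.9  24. ] [55.7 31.6] 8.3
```

View pics/w4.png

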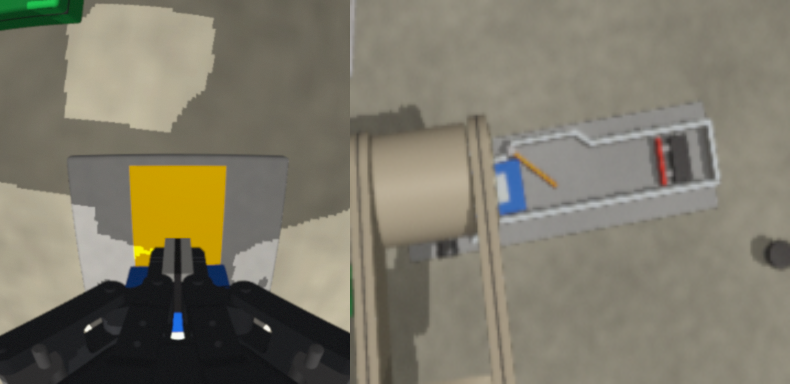

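The box is in the funnel and walls and straight, and the gate is opening (top panel (535,170)). The force has relaxed to 5 N, so I continue.

Request:
move_arm(
  motion="0 -0.4 0 0 0 0; 0.06 -0.8 0 0 0 0; 0.11 -1.2 0 0 0 0; 0.16 -1.6 0 0 0 0; 0.21 -2 0 0 0 0; 0.27 -2.4 0 0 0 0; 0.32 -2.8 0 0 0 0; 0.37 -3.2 0 0 0 0; 0.42 -3.6 0 0 0 0; 0.48 -4 0 0 0 0",
)

```text
time: 12.62
tool_pos: [521.3, 67.8, 13.7]
tcp_rot: [-90.0, 0.0, -82.4]
ft_force: [-1.5, 4.9, 1.6]
finger_gap: 0.4
```

Request:
move_arm(
  motion="0.05 -0.4 0 0 0 0; 0.1 -0.8 0 0 0 0; 0.15 -1.2 0 0 0 0; 0.2 -1.6 0 0 0 0; 0.26 -2 0 0 0 0; 0.31 -2.4 0 0 0 0; 0.36 -2.8 0 0 0 0; 0.42 -3.2 0 0 0 0; 0.47 -3.6 0 0 0 0; 0.53 -4 0 0 0 0",
)

```text
time: 13.45
tool_pos: [526.7, 27.6, 13.7]
tcp_rot: [-90.0, -0.0, -82.4]
ft_force: [-0.7, 3.1, 1.7]
finger_gap: -0.1
```

Request:
move_arm(
  motion="0.05 -0.4 0 0 0 0; 0.1 -0.8 0 0 0 0; 0.15 -1.2 0 0 0 0; 0.2 -1.6 0 0 0 0; 0.26 -2 0 0 0 0; 0.31 -2.4 0 0 0 0; 0.36 -2.8 0 0 0 0; 0.42 -3.2 0 0 0 0; 0.47 -3.6 0 0 0 0; 0.53 -4 0 0 0 0",
)

```text
time: 14.28
tool_pos: [532.0, -12.4, 13.7]
tcp_rot: [-90.0, -0.0, -82.4]
ft_force: [-2.3, 1.5, 1.3]
finger_gap: -0.2
```

Request:
move_arm(
  motion="0.05 -0.4 0 0 0 0; 0.1 -0.8 0 0 0 0; 0.15 -1.2 0 0 0 0; 0.2 -1.6 0 0 0 0; 0.26 -2 0 0 0 0; 0.31 -2.4 0 0 0 0; 0.36 -2.7 0 0 0 0; 0.4 -3 0 0 0 0; 0.43 -3.2 0 0 0 0; 0.45 -3.4 0 0 0 0",
)

```text
time: 15.12
tool_pos: [536.6, -46.2, 13.7]
tcp_rot: [-90.0, -0.0, -82.4]
ft_force: [-0.9, 0.3, 0.2]
finger_gap: 0.2
```

Request:
move_arm(
  motion="0.02 -0.15 0 0 0 0; 0.04 -0.3 0 0 0 0; 0.06 -0.45 0 0 0 0; 0.08 -0.6 0 0 0 0; 0.1 -0.75 0 0 0 0; 0.12 -0.9 0 0 0 0; 0.14 -1 0 0 0 0; 0.14 -1.1 0 0 0 0; 0.16 -1.2 0 0 0 0; 0.16 -1.2 0 0 0 0",
)

```text
time: 15.95
tool_pos: [538.4, -58.2, 13.9]
tcp_rot: [-90.0, -0.0, -82.4]
ft_force: [-0.1, 0.1, 0.1]
finger_gap: -0.1
```

Request:
move_arm(
  motion="0.01 -0.1 0 0 0 0; 0.02 -0.2 0 0 0 0; 0.04 -0.3 0 0 0 0; 0.05 -0.4 0 0 0 0; 0.05 -0.4 0 0 0 0; 0.05 -0.4 0 0 0 0",
)

```text
time: 16.45
tool_pos: [538.6, -62.1, 13.7]
tcp_rot: [-90.0, -0.0, -82.4]
ft_force: [0.6, 0.6, -0.3]
finger_gap: -0.1
```

Request:
move_arm(
  motion="0.01 -0.1 0 0 0 0; 0.02 -0.2 0 0 0 0; 0.04 -0.3 0 0 0 0; 0.05 -0.4 0 0 0 0; 0.05 -0.4 0 0 0 0",
)

```text
time: 16.87
tool_pos: [539.2, -65.9, 13.7]
tcp_rot: [-90.0, 0.0, -82.4]
ft_force: [-0.5, 2.1, 0.3]
finger_gap: -0.0
```

Request:
move_arm(
  motion="0.01 -0.1 0 0 0 0; 0.02 -0.2 0 0 0 0; 0.04 -0.3 0 0 0 0; 0.04 -0.3 0 0 0 0; 0.04 -0.3 0 0 0 0",
)

```text
time: 17.28
tool_pos: [539.5, -68.1, 13.7]
tcp_rot: [-90.0, 0.1, -82.4]
ft_force: [0.1, 6.4, 1.3]
finger_gap: 0.1
```

Pressing (6.4 N). Aiming for about 10 N, then hold.

Request:
move_arm(
  motion="0.01 -0.1 0 0 0 0; 0.02 -0.2 0 0 0 0; 0.02 -0.2 0 0 0 0; 0.02 -0.2 0 0 0 0; 0.02 -0.2 0 0 0 0",
)

```text
time: 17.7
tool_pos: [539.6, -69.4, 13.7]
tcp_rot: [-90.0, 0.1, -82.4]
ft_force: [-0.6, 9.9, 2.8]
finger_gap: 0.1
```

Request:
move_arm(
  motion="0 0 0 0 0 0; 0 0 0 0 0 0; 0 0 0 0 0 0; 0 0 0 0 0 0",
)

```text
time: 18.03
tool_pos: [539.6, -69.4, 13.7]
tcp_rot: [-90.0, 0.1, -82.4]
ft_force: [-0.8, 10.1, 2.9]
finger_gap: 0.2
```

Request:
move_arm(
  motion="0 0 0 0 0 0; 0 0 0 0 0 0; 0 0 0 0 0 0; 0 0 0 0 0 0; 0 0 0 0 0 0; 0 0 0 0 0 0; 0 0 0 0 0 0; 0 0 0 0 0 0; 0 0 0 0 0 0; 0 0 0 0 0 0",
)

```text
time: 18.87
tool_pos: [539.6, -69.4, 13.7]
tcp_rot: [-90.0, 0.1, -82.4]
ft_force: [-0.6, 9.7, 2.7]
finger_gap: 0.1
```

Run:
```python
from h import *
s=eyes.snapshot("wrist");print(readout.sense()["ft_force"])
c=eyes.snapshot("scene");t=eyes.snapshot("top")
cv2.imwrite("pics/w5.png",np.hstack([s["image"][:,80:430],cv2.resize(c["image"][170:270,140:280],(440,384))]))
for q in wmask(t,(100,110,30),(130,255,255),80):
  x=cv2.boundingRect(q)
  if 250<x[0]<350 and x[1]<240: print(x,*wrect(t,q,44,False)[:3])
```

```text
[-1.60398871  9.45901197  3.044606  ]
```

View pics/w5.png

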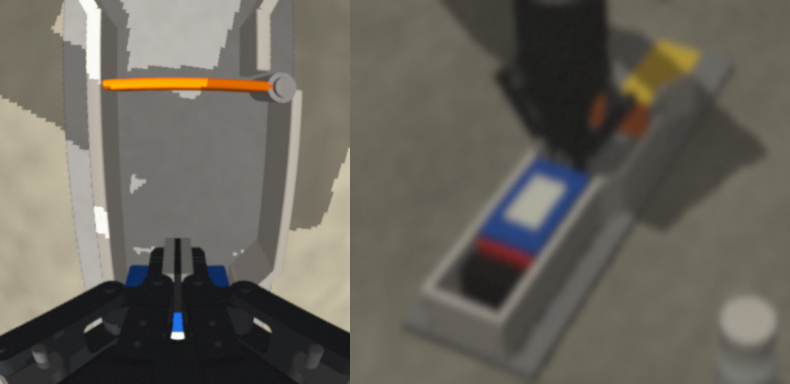

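Wrist view: the gate is already shut behind the fingers at (185,85). Scene view: the box lies flat against the pressed red plate (505,255). The hold lasted over 1 s at about 10 N. Next I ease off slowly, then lift.

Request:
move_arm(
  motion="-0.01 0.1 0 0 0 0; -0.02 0.2 0 0 0 0; -0.04 0.3 0 0 0 0; -0.05 0.4 0 0 0 0; -0.06 0.5 0 0 0 0; -0.08 0.6 0 0 0 0; -0.1 0.8 0 0 0 0; -0.13 1 0 0 0 0; -0.16 1.2 0 0 0 0; -0.18 1.4 0 0 0 0",
)

```text
time: 19.85
tool_pos: [537.9, -56.8, 13.8]
tcp_rot: [-90.0, -0.0, -82.4]
ft_force: [0.1, -0.4, -0.8]
finger_gap: 0.3
```

Request:
move_arm(
  motion="-0.03 0.2 0 0 0 0; -0.05 0.4 0 0 0 0; -0.05 0.4 0 0 0 0; -0.05 0.4 0 0 0 0; -0.05 0.4 0 0 0 0; -0.05 0.4 0 0 0 0",
)

```text
time: 20.35
tool_pos: [537.5, -53.0, 13.8]
tcp_rot: [-90.0, -0.0, -82.4]
ft_force: [-0.1, 0.1, 0.2]
finger_gap: 0.1
```

Request:
move_arm(
  motion="0 0 0.5 0 0 0; 0 0 1.5 0 0 0; 0 0 3 0 0 0; 0 0 5 0 0 0; 0 0 7 0 0 0; 0 0 9 0 0 0; 0 0 11 0 0 0; 0 0 13 0 0 0; 0 0 15 0 0 0; 0 0 15 0 0 0",
)

```text
time: 21.18
tool_pos: [540.3, -53.5, 170.0]
tcp_rot: [-89.5, -0.2, -82.4]
ft_force: [0.8, -0.9, 0.6]
finger_gap: 0.0
```

Request:
move_arm(
  motion="-1 2 0 0 0 0; -3 4 0 0 0 0; -5 7 0 0 0 0; -7 10 0 0 0 0; -9 12 0 0 0 0; -10 14 0 0 0 0; -10 14 0 0 0 0; -10 14 0 0 0 0; -10 14 0 0 0 0; -10 14 0 0 0 0",
)

```text
time: 22.02
tool_pos: [438.0, 86.4, 163.9]
tcp_rot: [-90.0, -0.0, -82.4]
ft_force: [1.3, -1.4, 0.3]
finger_gap: -0.3
```

Run:
```python
from h import *
st=readout.sense();print(st["time"],st["tool_pos"],st["ft_force"])
s=eyes.snapshot("wrist");c=eyes.snapshot("scene");t=eyes.snapshot("top")
cv2.imwrite("pics/w6.png",np.hstack([s["image"][:,60:450],cv2.resize(t["image"][120:290,90:390],(410,384))]))
for lo,hi,n,z in(((100,110,30),(130,255,255),"b",44),((50,100,40),(80,255,255),"g",36),((0,150,60),(6,255,255),"r",36),((8,120,80),(20,255,255),"o",44)):
 for q in wmask(t,lo,hi,8):
  x=cv2.boundingRect(q)
  if 90<x[0]<350 and 90<x[1]<280: print(n,x,*wrect(t,q,z,False)[:3])
```

```text
22.0167 [437.95471891  86.38459884 163.86081414] [ 1.27142745 -1.35963784  0.25965364]
b (298, 194, 34, 24) [ 545.  -120.6] [54.9 89. ] 7.6
b (118, 166, 24, 22) [634.8 388.4] [60.2 35.8] 51.3
g (158, 244, 32, 22) [418.  269.3] [54.6 84.9] 2.0
o (207, 119, 12, 12) [774.4 157.5] [29.6 30.9] 17.8
o (263, 201, 4, 22) [530.3  17. ] [58.4  4.2] 7.6
```

View pics/w6.png

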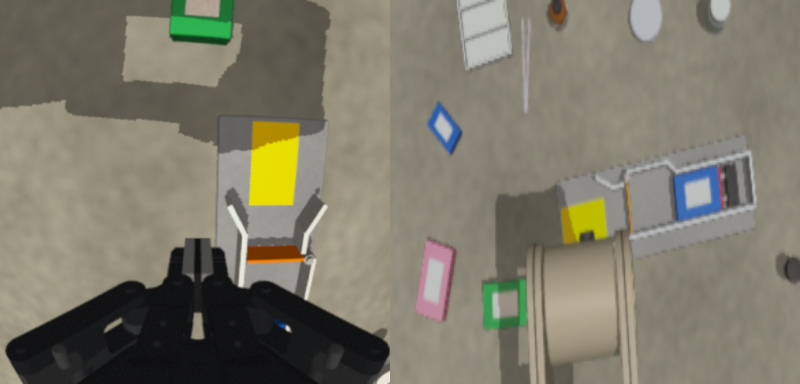

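The top panel shows the box flat in the lane at (697,192) and the gate shut at (628,205). Green, dish, dropper, forceps and eyepiece are unmoved.

```bash
python3 -c "
from bench import r
print(r.hand_in())"
```

```text
the job is handed in; nothing more can be done
None
```

I put the blue box on the yellow mark, lengthwise, and pushed it through the gate with closed fingers onto the red plate. I held it there for about 1.2 s at about 10 N, roughly 5 mm of plate travel, then eased back and lifted out. The job was handed in at about 22 s of the 72 s allowed.

**Last checks:**
- The box lies aligned in the lane at 7.6°, with its rear end about 95 mm past the gate.
- The gate is shut. It had already closed behind the fingers during the hold.
- The gripper is clear of everything.
- By eye, the dish, dropper, jar, eyepiece and forceps look where they were in the first picture. The green box was partly hidden by the arm in the last view, but the part I could see had not moved.

**Disagreements and doubts:**
- **Heights:** two-view heights came out about 5–6 mm low: 31 mm for the box top, given as 36, and 2 mm for the mark, given as 8. I placed the box by feeling for the lane floor.
- **Funnel:** the push force briefly reached about 10 N in the funnel, above the 5 N expected, then dropped back.
- **Level and plate travel:** I judged the box level from the pictures and the tool angle. The plate travel comes from force and arm position, not from a direct measurement.

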